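# Nest the domed dust covers in the stowage well

## Task

Put the domed lock covers away: tip the medium cover over onto its dome and slide it into the large upturned cover in the well, so that it cups inside, then do the same with the small cover so that it cups inside the medium one. Only when all three are nested, gently press the whole nest down into the well until the well's stiff lift plate is at its bottom stop, then let go. Leave the tin, the padlock and the tape roll where they are.

Things in the scene. Friction and masses are not known exactly. Their poses are not given: they have to be found in the camera images.
- deck: Fixed plywood deck 270 x 400 x 70 mm; origin at the centre of its underside, z up; top 70 mm up. Round well, 172 mm across, at its x, y = (0, -95) mm. Along its +y side a 262 mm long, 10 mm thick backboard rises 60 mm, its foot at y = 145 mm, leaning 25 degrees towards +y. Covers stand against it at x = -67 and 67 mm; they tip and slide towards deck -y.
- well_mouth (a point): Centre of the well's mouth, level with the deck's top.
- well_plate (a joint): Lift plate under the large cover in the well: 0 = up (start), grows as it goes down, 0.016 m = bottom stop. Stiff: about 14 N of friction holds it and it stays where it is left; the covers' weight (3 to 7 N) helps, so 8 to 12 N of pressing moves it.
- large_cover_crown (a point): Centre of the OUTSIDE of this cover's flat crown. Its z axis runs along the cover's axis out of the open mouth: z straight up = inverted, mouth up; the rim's plane (164 mm across) is 44 mm along z. 
- medium_cover_crown (a point): Centre of the OUTSIDE of this cover's flat crown. Its z axis runs along the cover's axis out of the open mouth: z straight up = inverted, mouth up; the rim's plane (128 mm across) is 33 mm along z. When nested it lies 4 mm above the large cover's crown point. It may hang tilted at first: pull it level from inside by its steep wall, or press the high side of its rim.
- small_cover_crown (a point): Centre of the OUTSIDE of this cover's flat crown. Its z axis runs along the cover's axis out of the open mouth: z straight up = inverted, mouth up; the rim's plane (100 mm across) is 26 mm along z. When nested it lies 4 mm above the medium cover's crown point. It may hang tilted at first: pull it level from inside by its steep wall, or press the high side of its rim.
- large_cover: Large domed cover, a shallow round bowl of polished, slippery aluminium: 164 mm across its out-turned 3 mm rim, 44 mm deep, wall 3 mm, crown 4 mm thick and flat over 88 mm. Inside it is 106 mm across 10 mm up from the crown, 150 mm at the mouth; wall steep (67 degrees) for 12 mm below the rim, flatter lower. Origin on its rim's edge (use the crown point). Loose; starts inverted in the well on the lift plate, rim 3 mm below the deck's top.
- medium_cover: Medium domed cover, a shallow round bowl of polished, slippery aluminium: 128 mm across its out-turned 3 mm rim, 33 mm deep, wall 3 mm, crown 4 mm thick and flat over 68 mm. Inside it is 84 mm across 10 mm up from the crown, 114 mm at the mouth; wall steep (67 degrees) for 12 mm below the rim, flatter lower. Origin on its rim's edge (use the crown point). Starts on edge against the backboard, dome facing the well; either place.
- small_cover: Small domed cover, a shallow round bowl of polished, slippery aluminium: 100 mm across its out-turned 3 mm rim, 26 mm deep, wall 3 mm, crown 4 mm thick and flat over 50 mm. Inside it is 68 mm across 10 mm up from the crown, 86 mm at the mouth; wall steep (67 degrees) for 12 mm below the rim, flatter lower. Origin on its rim's edge (use the crown point). Starts on edge against the backboard, dome facing the well; either place. Takes up to 50 N of pressing.
- medium_top (a point): Point of this cover's rim that is topmost while it stands at the start, leaning back 25 degrees with its mouth against the backboard. It sticks out above the backboard: pushed here from behind by 60 mm or so towards deck -y, the cover tips over and lands on its dome, mouth up, its centre about 80 to 110 mm from the backboard's foot.
- small_top (a point): Point of this cover's rim that is topmost while it stands at the start, leaning back 25 degrees with its mouth against the backboard. It sticks out above the backboard: pushed here from behind by 60 mm or so towards deck -y, the cover tips over and lands on its dome, mouth up, its centre about 80 to 110 mm from the backboard's foot.
- tin: Bystander: round flat tin with a teal lid, 70 mm across, 24 mm high, on the worktop; origin under its centre.
- lock: Bystander: brass padlock standing on the worktop, 18 x 45 x 70 mm; origin under its centre.
- tape: Bystander: black tape roll lying flat, 91 mm across, 19 mm high; origin under its centre.

How it is judged:
By the outcome, as a careful person would: the job done as asked, in the order asked, and still so for the second after the job is handed in, with the robot touching nothing.
It also fails if it takes over 72 s, if anything falls off the work surface, if the arm or the gripper's body presses on something with over 40 N, if the wrist force passes 120 N, or if a joint passes its speed limit or range.

## Robot

A 6-joint arm with a two-finger parallel gripper is mounted at the origin on a cart in front of the work surface, level with it; the furniture and walls round the work are solid. World frame = base frame: x ahead of the robot, y to its left, z up, the work surface at z = 0. Lengths are in m, angles in rad, forces in N, time in s.
With the tool pointing down it reaches from about 0.275 to 0.75 m from the base axis. Payload 10.2 kg.
Tool frame: the origin (TCP) lies between the finger pads; the fingertips stand 11 mm ahead of it and the grasp point (between the pads) lies 8 mm behind it; y points along the fingers, x is the direction in which the jaws open and shut, and the axes are right-handed (so a half turn about y gives the same grasp; the last joint's range is limited). The gripper opens to 85 mm and grips with 20 to 120 N. Pads are 22 mm wide; open, the fingers measure 114 mm over their backs; the gripper's body (76 mm by 85 mm) begins 54 mm behind the grasp point. The pads swing forward as they close: fully open they stand 13 mm farther back than shut.
Start: joints at [1.053, 0.313, 1.498, -0, 1.331, -0.223], TCP at [0.153, 0.502, 0.242] pointing down, gripper open.
Joint ranges: [-2.94, 2.94], [-0.97, 2.17], [0.19, 2.56], [-1.23, 4.37], [0.02, 3.11], [-2.88, 2.88]. Speed limits (rad/s): [2.39, 2.39, 3.01, 3.14, 3.14, 3.14].

## Interface

Orientations are given as a unit quaternion [x, y, z, w].
In Python, from rig import status, optics, job gives the robot as it stands.
- The arm moves only by the tool play_rows, never from a script. Its argument "increments" is a list of rows, each a list of 3 entries, a list of its own where there are three numbers: the shift along the tool's x, y, z in mm, then the turn, a rotation vector about the tool's x, y, z in degrees, then the finger opening in mm, from 0 to 85.4. A call has 1 to 5 rows; each row is the pose to reach, as a shift and turn from the pose commanded when the call began, along the tool's axes at that moment; what a row does not reach only later rows make up. A row lasts 1/10 s, in which the tool goes at most 50 mm and 8.59 degrees, less where a joint would pass 70% of its speed; a pose out of reach is approached as far as the arm can. A call with a gripper value outside its range is refused whole. The fingers move at their own pace and stop on an object; "newtons" is the grip in N (left out, the last holds). Time passes only in rows, so rows that repeat a pose let the fingers close. It gives the time, the measured TCP pose, the force and the opening at its end, in the units of the state.
- status.sense(): the state, without advancing time (a new reading comes with each control period).
- optics.camera(name): name is "scene" or "top" or "wrist"; returns a dict with "img" (384x512x3 uint8, blue, green, red), "fx", "fy", "cx", "cy" (pixels), "k1" (the pictures are not rectified: a ray, as slopes to the right and down, at radius r is drawn at 1 + k1 r^2 times it, then the intrinsics apply), "cam_to_world" (4x4, takes a point from camera to world coordinates); the wrist camera has in their place "T_tool_cam" (4x4, takes a point from camera to tool coordinates, whose origin is the TCP and whose axes are the tool frame's). Camera axes: x right, y down, z forward; pixel columns grow to the right and rows downward; lengths in m; the calibration is good to about 2 mm. A picture is of the moment at which its call begins: read the wrist's pose just before it. There is no depth.
- job.sign_off(): hands the job in, once; it reports no verdict.
The state is a dict: "time_s": time; "q": joint angles; "joint_vel": joint speeds; "joint_efforts": joint torques, N m; "eef_pos": TCP position; "ee_rot": TCP orientation; "force": force on the tool from outside, world axes, zero at the start; "torque": the same for the moment, N m; "opening": finger opening in m.
Only numpy, scipy, OpenCV 4.12 (cv2) and the standard library are available. Lean on these libraries where they do the work, as an engineer would, in place of code of your own. Each camera call takes 0.05 s, during which the arm holds its last target.

## Working session

There is one attempt and no reset: what is moved stays moved. The work goes in short steps, Python scripts to look and compute and a tool call to move; the robot and the scene stay as the last step left them, time stands still between calls to the robot, and variables do not carry over. Pictures are saved under pics/ and viewed, and the job is handed in when it is done.

Besides the shell and the picture viewer there is one more tool, called after "Emit:" by a JSON object that holds its "fn" and its "kwargs", one argument or row to a line. play_rows: Moves the arm, as the interface text tells. Its arguments: {"type":"object","properties":{"increments":{"type":"array"},"newtons":{"type":"number"}},"required":["increments"]}

```bash
ls; mkdir -p pics; python3 - <<'E'
from rig import status, optics, job
import cv2
s=status.sense()
for k,v in s.items(): print(k,v)
for n in ("scene","top","wrist"):
    c=optics.camera(n); cv2.imwrite(f"pics/{n}0.png",c["img"])
    print(n,{k:(v.tolist() if hasattr(v,'tolist') else v) for k,v in c.items() if k!="img"})
E
```

```text
pics
time_s 0.0
q [ 1.05259121e+00  3.13457846e-01  1.49843839e+00  2.37354665e-05
  1.33100213e+00 -2.23391674e-01]
joint_vel [0.00042715 0.00175869 0.00042808 0.0002688  0.00012259 0.00059936]
joint_efforts [-1.10755541e-04 -4.12266827e+01 -2.59745497e+01 -1.92323259e-04
  4.09874061e-03 -3.14299473e-05]
eef_pos [0.15242345 0.50213296 0.24173056]
ee_rot [ 0.56819395  0.4207134  -0.42156502 -0.56783695]
force [-0.24713008 -0.3138126   0.73006535]
torque [-0.00213064  0.0055585  -0.01864446]
opening 0.08533497479978498
scene {'fx': 374.26399678401873, 'fy': 374.26399678401873, 'cx': 257.74006724786256, 'cy': 190.01140606729098, 'k1': 0.033322617891511905, 'cam_to_world': [[0.8235563876160167, -0.23129001008778557, 0.5179380345663462, -0.11860108730798523], [-0.5672336321876131, -0.3342923435910411, 0.7526583790350421, -0.9849676800051225], [-0.0009396446695496974, -0.9136484883422081, -0.4065040674063343, 0.6730912914512454], [0.0, 0.0, 0.0, 1.0]]}
top {'fx': 438.7433827674484, 'fy': 438.7433827674484, 'cx': 260.9824987884697, 'cy': 196.93096121988916, 'k1': 0.045327999147513405, 'cam_to_world': [[-0.004365591566664516, -0.9977591938032125, 0.06676475710609953, 0.43394568966230823], [-0.9999898940032645, 0.004284140605825357, -0.0013630959648041727, 0.015277089518153986], [0.0010740119239631217, -0.06677003310193069, -0.9977678132601564, 1.6250982128522322], [0.0, 0.0, 0.0, 1.0]]}
wrist {'fx': 291.72770819086844, 'fy': 291.72770819086844, 'cx': 257.8733312805241, 'cy': 192.38586729437708, 'k1': -0.010582952239142362, 'T_tool_cam': [[0.9999995277692445, 0.0009435635250710805, 0.00023269972439808232, 0.00021798369771541815], [5.702212784059707e-05, -0.2959992787000206, 0.9551881614412645, -0.1308219711369503], [0.0009701596592911993, -0.9551876971030042, -0.29599919272405756, 0.07507592677864292], [0.0, 0.0, 0.0, 1.0]]}
```

View pics/scene0.png

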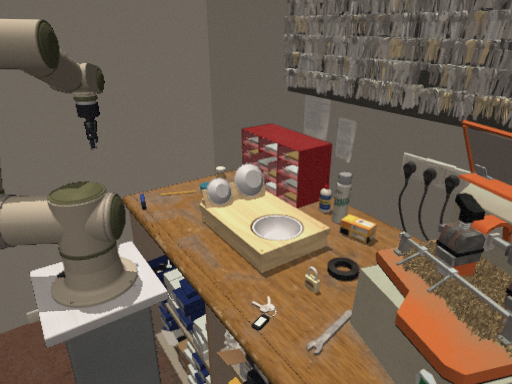

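View pics/top0.png

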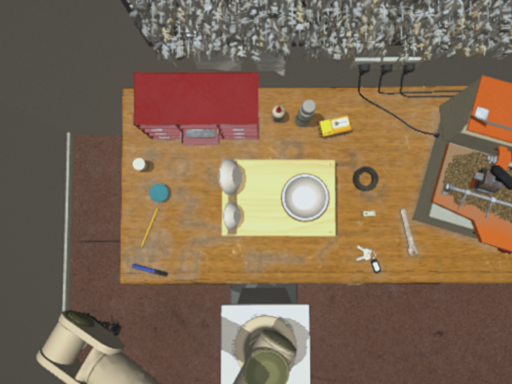

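View pics/wrist0.png

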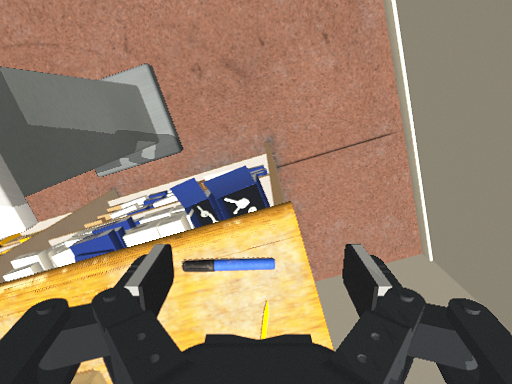

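```bash
cat > h.py <<'E'
import numpy as np, cv2
from rig import status, optics, job
from scipy.spatial.transform import Rotation as R
def save(c,name,box=None,s=1):
    im=c["img"]
    if box: x0,y0,x1,y1=box; im=im[y0:y1,x0:x1]
    if s!=1: im=cv2.resize(im,None,fx=s,fy=s,interpolation=cv2.INTER_CUBIC)
    cv2.imwrite(f"pics/{name}.png",im)
def pose(s=None):
    s=s or status.sense(); T=np.eye(4); T[:3,:3]=R.from_quat(s["ee_rot"]).as_matrix(); T[:3,3]=s["eef_pos"]; return T
def c2w(c,T=None):
    return c["cam_to_world"] if "cam_to_world" in c else T@c["T_tool_cam"]
def dist(c): return np.array([c["k1"],0,0,0,0.])
def K(c): return np.array([[c["fx"],0,c["cx"]],[0,c["fy"],c["cy"]],[0,0,1.]])
def ray(c,px,T=None):
    p=cv2.undistortPoints(np.array(px,float).reshape(-1,1,2),K(c),dist(c)).reshape(-1,2)
    M=np.array(c2w(c,T)); d=np.c_[p,np.ones(len(p))]@M[:3,:3].T
    return M[:3,3],d
def onz(c,px,z,T=None):
    o,d=ray(c,px,T); return o+d*((z-o[2])/d[:,2])[:,None]
def proj(c,P,T=None):
    M=np.linalg.inv(np.array(c2w(c,T))); P=np.atleast_2d(P)
    q,_=cv2.projectPoints(P.astype(float),cv2.Rodrigues(M[:3,:3])[0],M[:3,3],K(c),dist(c)); return q.reshape(-1,2)
def tri(rays):
    A=np.zeros((3,3));b=np.zeros(3)
    for o,d in rays:
        d=d.ravel()/np.linalg.norm(d);P=np.eye(3)-np.outer(d,d);A+=P;b+=P@o
    x=np.linalg.solve(A,b); return x
E
python3 - <<'E'
from h import *
c=optics.camera("top"); save(c,"topz",(120,60,390,260),2.9)
s=optics.camera("scene"); save(s,"scenez",(180,110,400,290),3.6)
print(pose().round(3))
# deck mask
hsv=cv2.cvtColor(c["img"],cv2.COLOR_BGR2HSV)
print(hsv[225,300],hsv[200,260],hsv[260,300])
E
```

```text
[[ 0.291 -0.    -0.957  0.153]
 [ 0.957 -0.001  0.291  0.502]
 [-0.001 -1.     0.     0.242]
 [ 0.     0.     0.     1.   ]]
[ 34  66 231] [ 30  75 223] [ 17 107 146]
```

View pics/topz.png

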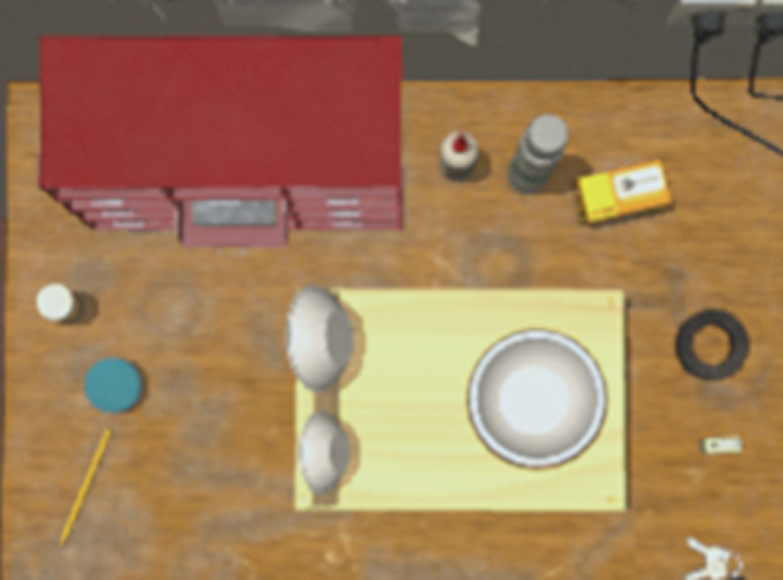

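View pics/scenez.png

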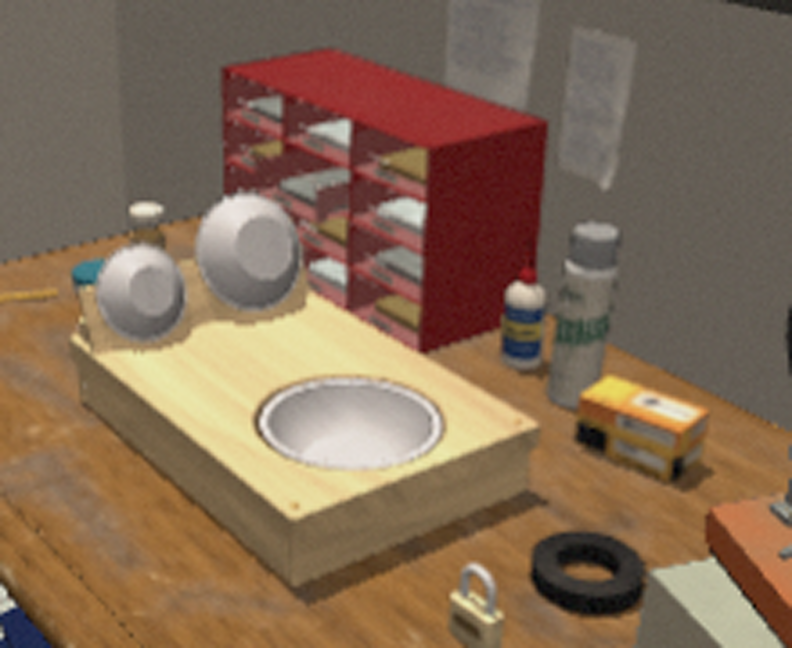

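```bash
python3 - <<'E'
from h import *
c=optics.camera("top"); s=optics.camera("scene")
f=lambda L:[(120+x/2.9,60+y/2.9) for x,y in L]
g=lambda L:[(180+x/3.6,110+y/3.6) for x,y in L]
hsv=cv2.cvtColor(c["img"],cv2.COLOR_BGR2HSV)
m=cv2.inRange(hsv,(24,40,150),(40,160,255))
m=cv2.morphologyEx(m,cv2.MORPH_OPEN,np.ones((3,3)))
cs,h=cv2.findContours(m,cv2.RETR_CCOMP,cv2.CHAIN_APPROX_NONE)
for k,x in enumerate(cs):
    if cv2.contourArea(x)>300:
        print(cv2.contourArea(x),cv2.boundingRect(x),h[0][k], (cv2.fitEllipse(x)))
        if h[0][k][3]>=0:
            w=onz(c,[cv2.fitEllipse(x)[0]],.07); print("well",w)
# corners of deck top right side
P=onz(c,f([(625,290),(627,510),(295,510),(341,290)]),.07); print(P.round(4))
print("scene corners",onz(s,g([(538,428),(293,516),(72,338)]),.07).round(4))
# covers tops: medium topmost rim approx left edge
for n,px in (("med",[(289,340)]),("small",[(301,455)])):
    print(n,onz(c,f(px),.186 if n=="med" else .16))
print("cab front top",onz(c,f([(402,188),(402,230),(45,188)]),.0))
print("cab base scene",onz(s,g([(424,350)]),0), onz(s,g([(305,290)]),0))
B=onz(s,g([(424,350)]),0)[0]
for h in (.2,.25,.3,.35):print(h,proj(s,B+[0,0,h]),g([(428,148)]),onz(c,f([(402,188)]),h))
E
```

```text
6968.5 (236, 160, 100, 76) [ 7  4  6 -1] ((286.8059387207031, 197.8245391845703), (87.8198013305664, 114.53022003173828), 90.0581283569336)
1877.0 (280, 173, 50, 50) [-1 -1 -1  5] ((304.7737731933594, 197.54983520507812), (48.59415817260742, 49.25999450683594), 145.1607666015625)
well [[ 0.53513367 -0.14233096  0.07      ]]
[[ 0.6689 -0.2533  0.07  ]
 [ 0.3993 -0.2515  0.07  ]
 [ 0.4009  0.1523  0.07  ]
 [ 0.6705  0.0961  0.07  ]]
scene corners [[ 0.6649 -0.2519  0.07  ]
 [ 0.4048 -0.2425  0.07  ]
 [ 0.4053  0.149   0.07  ]]
med [[0.59585443 0.14921282 0.186     ]]
small [[0.46578208 0.1375894  0.16      ]]
cab front top [[0.81363561 0.02072837 0.        ]
 [0.75883438 0.02095183 0.        ]
 [0.81452934 0.48035613 0.        ]]
cab base scene [[0.77470515 0.03027834 0.        ]] [[0.76097362 0.23890888 0.        ]]
0.2 [[300.02986099 159.98974407]] [(298.8888888888889, 151.11111111111111)] [[0.76690737 0.02005748 0.2       ]]
0.25 [[300.64167465 147.31301647]] [(298.8888888888889, 151.11111111111111)] [[0.75522531 0.01988976 0.25      ]]
0.3 [[301.27529189 134.2519038 ]] [(298.8888888888889, 151.11111111111111)] [[0.74354325 0.01972204 0.3       ]]
0.35 [[301.93202034 120.78535634]] [(298.8888888888889, 151.11111111111111)] [[0.73186119 0.01955432 0.35      ]]
```

Emit:
{"fn": "play_rows", "kwargs": {
  "increments": [
    [[-173,-20,-521],[0,-17,0],0],
    [[-173,-20,-521],[0,-17,0],0],
    [[-173,-20,-521],[0,-17,0],0],
    [[-173,-20,-521],[0,-17,0],0],
    [[-173,-20,-521],[0,-17,0],0]
  ],
  "newtons": 20
}}

```text
time_s: 0.85
eef_pos: [0.3484, 0.3639, 0.2512]
ee_rot: [0.499, 0.501, -0.5, -0.499]
force: [0.8, 1.1, 0.2]
opening: 0.0122
```

Emit:
{"fn": "play_rows", "kwargs": {
  "increments": [
    [[-174,-9,-252],[0,0,0],0],
    [[-174,-9,-252],[0,0,0],0],
    [[-174,-9,-252],[0,0,0],0],
    [[-174,-9,-252],[0,0,0],0],
    [[-174,-9,-252],[0,0,0],0]
  ]
}}

```text
time_s: 1.35
eef_pos: [0.5545, 0.2221, 0.2584]
ee_rot: [0.5, 0.5, -0.5, -0.5]
force: [0.6, 0.9, 0.0]
opening: 0.0004
```

Emit:
{"fn": "play_rows", "kwargs": {
  "increments": [
    [[-32,0,-46],[0,0,0],0],
    [[-32,0,-46],[0,0,0],0],
    [[-32,45,-46],[0,0,0],0],
    [[-32,85,-46],[0,0,0],0],
    [[-32,85,-46],[0,0,0],0]
  ]
}}

```text
time_s: 1.85
eef_pos: [0.5964, 0.1917, 0.1681]
ee_rot: [-0.497, -0.498, 0.503, 0.502]
force: [-0.4, 0.4, 0.7]
opening: 0.0001
```

```bash
python3 - <<'E'
from h import *
print(pose().round(4))
c=optics.camera("top"); save(c,"t1",(180,120,340,250),4.5)
c=optics.camera("scene"); save(c,"s1",(180,110,330,230),5)
E
```

```text
[[-0.0021 -0.0105 -0.9999  0.5964]
 [ 1.     -0.0012 -0.002   0.1917]
 [-0.0012 -0.9999  0.0105  0.1681]
 [ 0.      0.      0.      1.    ]]
```

View pics/t1.png

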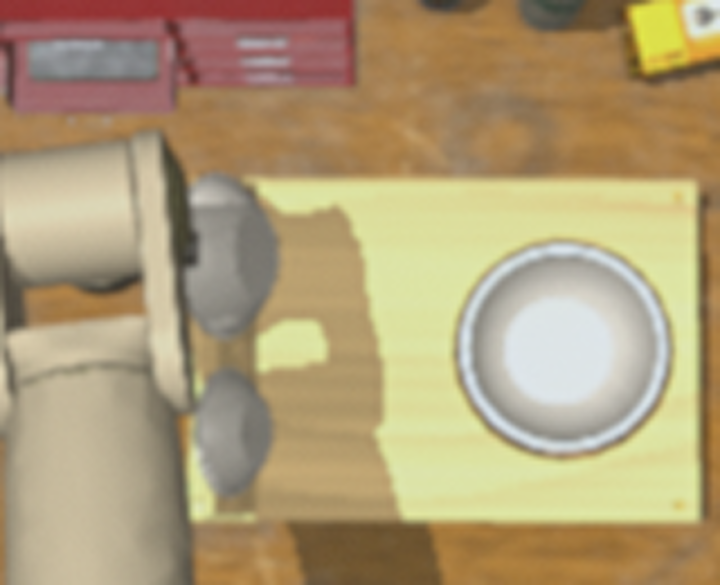

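View pics/s1.png

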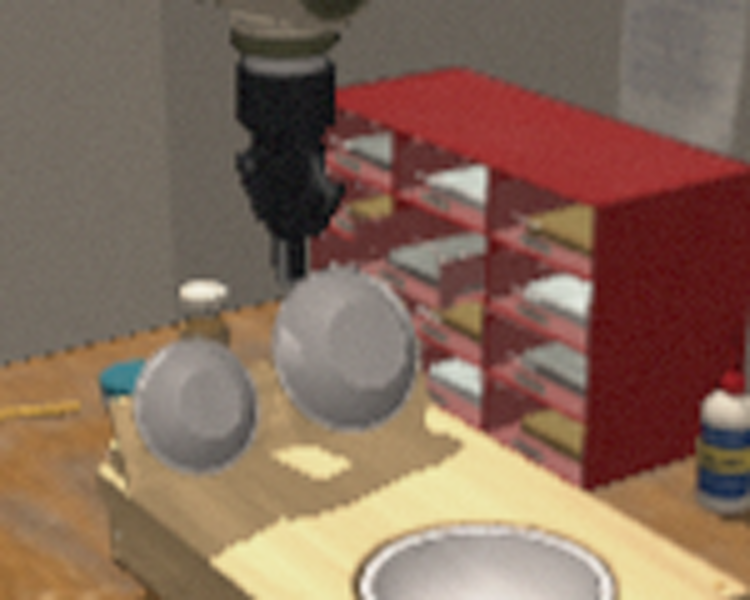

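Emit:
{"fn": "play_rows", "kwargs": {
  "increments": [
    [[-12,0,0],[0,0,0],0],
    [[-22,0,0],[0,0,0],0],
    [[-32,0,0],[0,0,0],0],
    [[-42,0,0],[0,0,0],0],
    [[-52,0,0],[0,0,0],0]
  ]
}}

```text
time_s: 2.45
eef_pos: [0.5992, 0.1386, 0.1737]
ee_rot: [0.5, 0.5, -0.5, -0.5]
force: [0.1, -0.3, 1.3]
opening: -0.0002
```

Emit:
{"fn": "play_rows", "kwargs": {
  "increments": [
    [[-10,0,0],[0,0,0],0],
    [[-20,0,0],[0,0,0],0],
    [[-30,0,0],[0,0,0],0],
    [[-40,0,0],[0,0,0],0],
    [[-40,0,0],[0,0,0],0]
  ]
}}

```text
time_s: 2.95
eef_pos: [0.5993, 0.0985, 0.1733]
ee_rot: [-0.5, -0.5, 0.5, 0.5]
force: [0.3, 0.3, -0.5]
opening: 0.0001
```

```bash
python3 - <<'E'
from h import *
c=optics.camera("top"); save(c,"t2",(180,120,340,250),4.5)
c=optics.camera("scene"); save(c,"s2",(180,110,330,230),5)
E
```

```text
(no output)
```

View pics/s2.png

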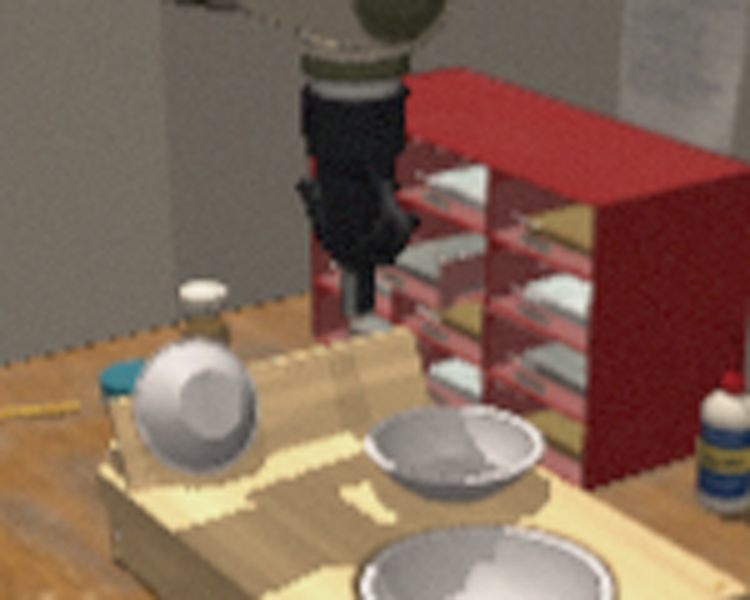

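View pics/t2.png

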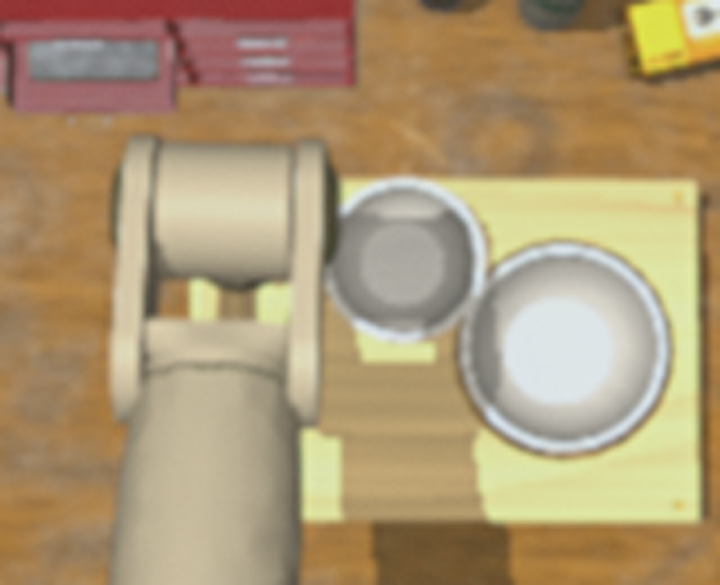

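```bash
python3 - <<'E'
from h import *
c=optics.camera("top")
f=lambda L:[(180+x/4.5,120+y/4.5) for x,y in L]
print(onz(c,f([(406,261),(406,342),(406,180),(488,261)]),.103).round(4))
print(onz(c,f([(404,264)]),.074).round(4), onz(c,f([(565,347)]),.067), onz(c,f([(562,350)]),.027))
E
```

```text
[[ 0.6018 -0.0193  0.103 ]
 [ 0.5389 -0.0189  0.103 ]
 [ 0.665  -0.0197  0.103 ]
 [ 0.6015 -0.0828  0.103 ]]
[[ 0.6026 -0.0184  0.074 ]] [[ 0.53688117 -0.14543148  0.067     ]] [[ 0.53709634 -0.14709947  0.027     ]]
```

Emit:
{"fn": "play_rows", "kwargs": {
  "increments": [
    [[-40,0,0],[0,8,0],0],
    [[-80,0,2],[0,16,0],0],
    [[-120,2,4],[0,24,0],0],
    [[-130,20,4],[0,27,0],0],
    [[-130,40,4],[0,27,0],0]
  ]
}}

```text
time_s: 3.6
eef_pos: [0.5958, -0.0318, 0.1333]
ee_rot: [0.604, 0.369, -0.369, -0.603]
force: [-0.2, 0.7, -1.2]
opening: -0.0002
```

```bash
python3 - <<'E'
from h import *
print(pose().round(4))
E
```

```text
[[ 4.555e-01  1.600e-03 -8.902e-01  5.958e-01]
 [ 8.902e-01 -5.000e-04  4.555e-01 -3.180e-02]
 [ 3.000e-04 -1.000e+00 -1.700e-03  1.333e-01]
 [ 0.000e+00  0.000e+00  0.000e+00  1.000e+00]]
```

Emit:
{"fn": "play_rows", "kwargs": {
  "increments": [
    [[0,20,0],[0,0,0],0],
    [[0,34,0],[0,0,0],0],
    [[-5,34,0],[0,0,0],0],
    [[-12,34,0],[0,0,0],0],
    [[-18,34,0],[0,0,0],0]
  ]
}}

```text
time_s: 4.1
eef_pos: [0.5876, -0.0469, 0.1004]
ee_rot: [0.603, 0.37, -0.37, -0.602]
force: [0.5, -0.6, 0.5]
opening: 0.0
```

Emit:
{"fn": "play_rows", "kwargs": {
  "increments": [
    [[-7,0,0],[0,0,0],0],
    [[-14,0,0],[0,0,0],0],
    [[-21,0,0],[0,0,0],0],
    [[-28,0,0],[0,0,0],0],
    [[-35,0,0],[0,0,0],0]
  ]
}}

```text
time_s: 4.6
eef_pos: [0.5713, -0.078, 0.0995]
ee_rot: [0.603, 0.37, -0.37, -0.603]
force: [0.4, 0.5, 1.5]
opening: 0.0001
```

```bash
python3 - <<'E'
from h import *
print(pose()[:3,3].round(4))
c=optics.camera("top"); save(c,"t3",(180,120,340,250),4.5)
c=optics.camera("scene"); save(c,"s3",(180,110,330,230),5)
E
```

```text
[ 0.5713 -0.078   0.0995]
```

View pics/s3.png

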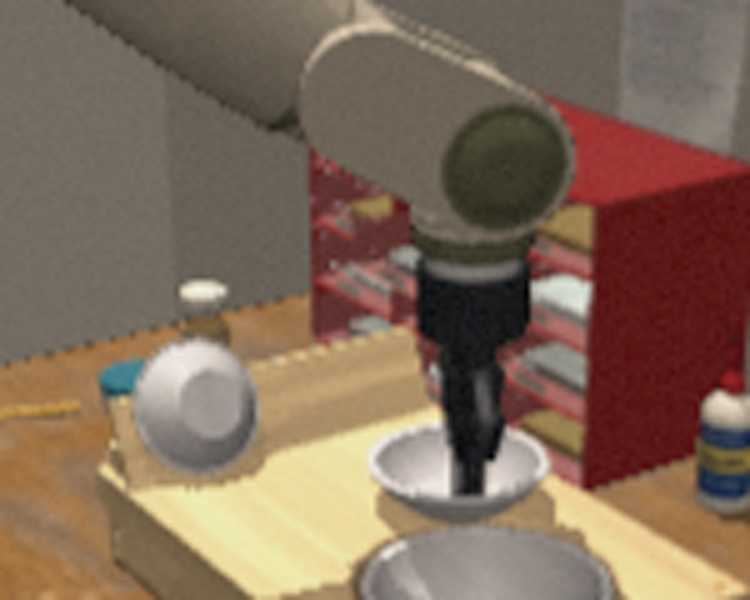

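View pics/t3.png

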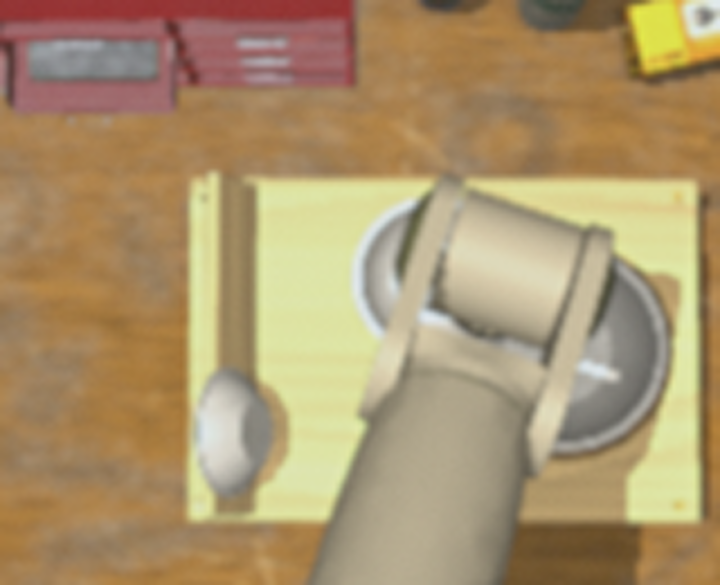

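Emit:
{"fn": "play_rows", "kwargs": {
  "increments": [
    [[-6,0,0],[0,0,0],0],
    [[-12,0,0],[0,0,0],0],
    [[-18,0,0],[0,0,0],0],
    [[-24,1,0],[0,0,0],0],
    [[-30,3,0],[0,0,0],0]
  ]
}}

```text
time_s: 5.2
eef_pos: [0.5577, -0.1048, 0.0963]
ee_rot: [0.603, 0.37, -0.37, -0.603]
force: [0.6, 0.5, 0.4]
opening: -0.0001
```

```bash
python3 - <<'E'
from h import *
c=optics.camera("scene"); save(c,"s4",(180,110,330,230),5)
E
```

```text
(no output)
```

View pics/s4.png

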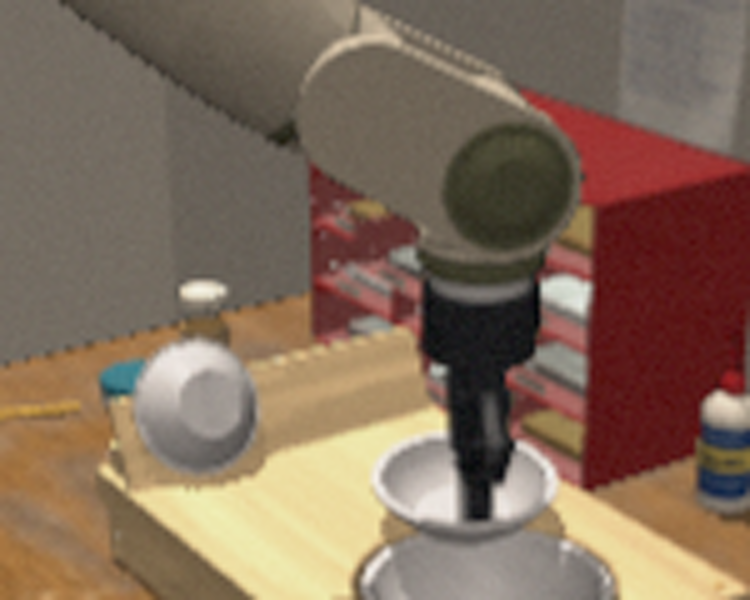

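Emit:
{"fn": "play_rows", "kwargs": {
  "increments": [
    [[-6,3,0],[0,0,0],0],
    [[-12,6,0],[0,0,0],0],
    [[-18,9,0],[0,0,0],0],
    [[-24,11,0],[0,0,0],0],
    [[-30,13,0],[0,0,0],0]
  ]
}}

```text
time_s: 5.75
eef_pos: [0.544, -0.1315, 0.0831]
ee_rot: [-0.603, -0.37, 0.37, 0.603]
force: [0.4, -0.7, 0.6]
opening: -0.0
```

```bash
python3 - <<'E'
from h import *
c=optics.camera("scene"); save(c,"s5",(180,110,330,230),5)
T=pose(); c=optics.camera("wrist"); save(c,"w5",None,1)
E
```

```text
(no output)
```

View pics/s5.png

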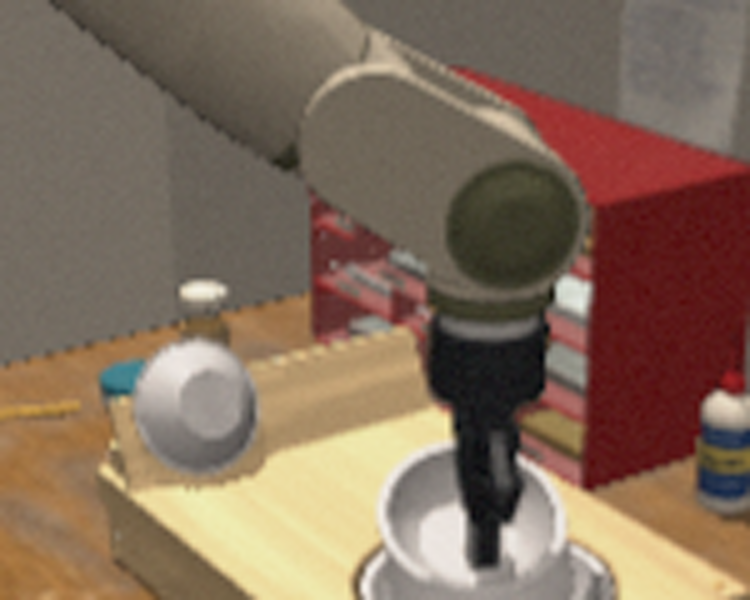

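View pics/w5.png

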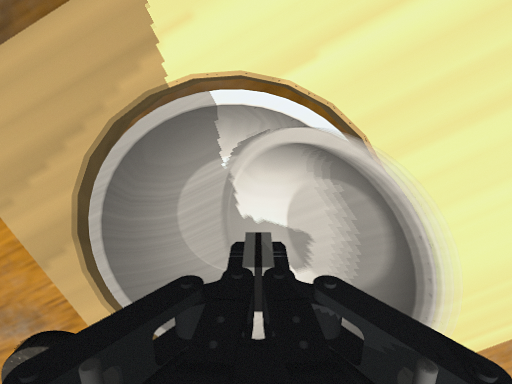

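Emit:
{"fn": "play_rows", "kwargs": {
  "increments": [
    [[-5,2,0],[0,0,0],0],
    [[-10,4,0],[0,0,0],0],
    [[-15,7,0],[0,0,0],0],
    [[-20,10,0],[0,0,0],0],
    [[-20,10,0],[0,0,0],0]
  ]
}}

```text
time_s: 6.35
eef_pos: [0.5348, -0.1494, 0.0728]
ee_rot: [-0.602, -0.37, 0.37, 0.603]
force: [-0.5, -0.3, -0.1]
opening: -0.0001
```

```bash
python3 - <<'E'
from h import *
c=optics.camera("scene"); save(c,"s6",(180,110,330,230),5)
T=pose(); c=optics.camera("wrist"); save(c,"w6",None,1)
E
```

```text
(no output)
```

View pics/s6.png

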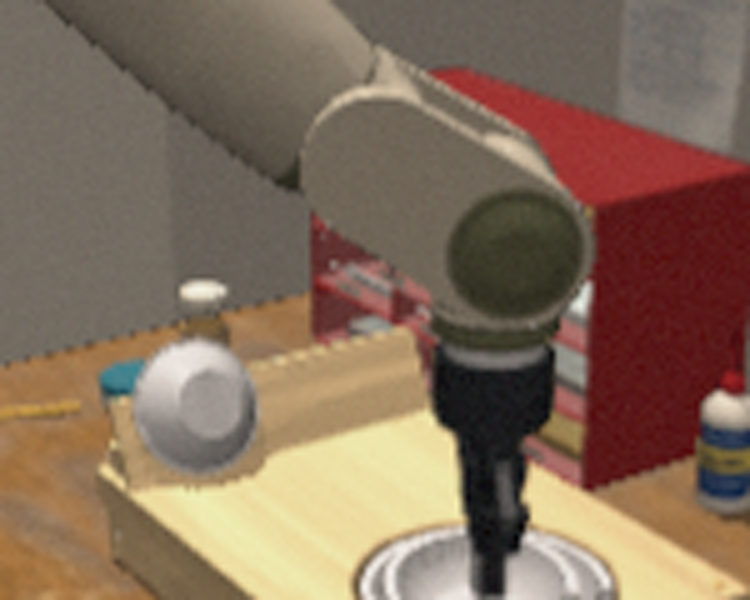

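View pics/w6.png

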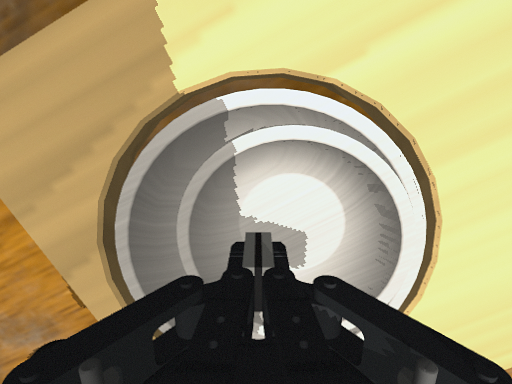

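Emit:
{"fn": "play_rows", "kwargs": {
  "increments": [
    [[-5,4,0],[0,0,0],0],
    [[-10,8,0],[0,0,0],0],
    [[-15,11,0],[0,0,0],0],
    [[-20,13,0],[0,0,0],0],
    [[-25,13,0],[0,0,0],0]
  ]
}}

```text
time_s: 6.95
eef_pos: [0.5236, -0.1716, 0.06]
ee_rot: [-0.602, -0.37, 0.37, 0.603]
force: [-0.2, -0.8, 0.1]
opening: -0.0001
```

```bash
python3 - <<'E'
from h import *
T=pose(); c=optics.camera("wrist"); save(c,"w7",None,1)
E
```

```text
(no output)
```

View pics/w7.png

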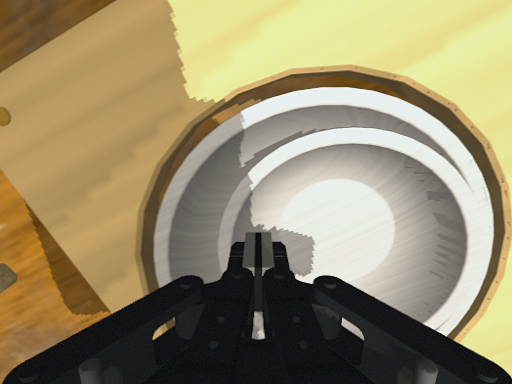

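Emit:
{"fn": "play_rows", "kwargs": {
  "increments": [
    [[-3,0,0],[0,0,0],0],
    [[-6,0,0],[0,0,0],0],
    [[-9,0,0],[0,0,0],0],
    [[-12,0,0],[0,0,0],0],
    [[-12,0,0],[0,0,0],0]
  ]
}}

```text
time_s: 7.5
eef_pos: [0.5184, -0.1822, 0.0604]
ee_rot: [0.603, 0.37, -0.37, -0.603]
force: [-0.0, 0.6, -0.1]
opening: 0.0002
```

```bash
python3 - <<'E'
from h import *
T=pose(); c=optics.camera("wrist"); save(c,"w8",None,1)
c=optics.camera("scene"); save(c,"s8",(230,160,350,256),6)
E
```

```text
(no output)
```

View pics/w8.png

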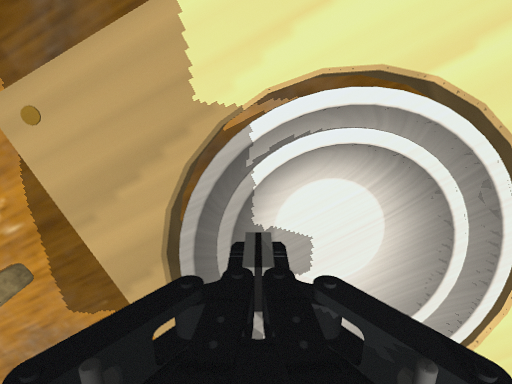

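View pics/s8.png

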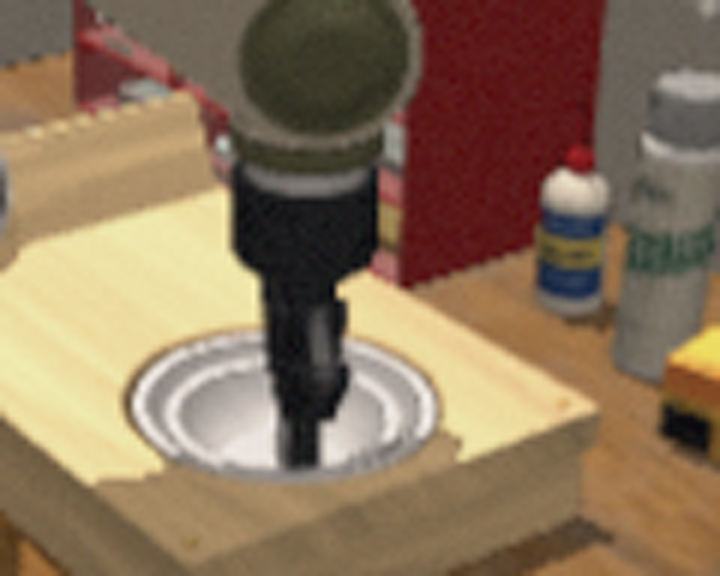

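Emit:
{"fn": "play_rows", "kwargs": {
  "increments": [
    [[12,0,0],[0,0,0],0],
    [[15,-40,0],[0,0,0],0],
    [[15,-90,0],[0,0,0],0],
    [[15,-140,0],[0,0,0],0],
    [[15,-180,0],[0,0,0],0]
  ]
}}

```text
time_s: 8.1
eef_pos: [0.5258, -0.1676, 0.2434]
ee_rot: [0.603, 0.371, -0.37, -0.602]
force: [0.5, -0.3, -0.0]
opening: -0.0
```

```bash
python3 - <<'E'
from h import *
T=pose(); print(T.round(3)); c=optics.camera("wrist"); save(c,"w9",None,1)
E
```

```text
[[ 0.452  0.002 -0.892  0.526]
 [ 0.892 -0.001  0.452 -0.168]
 [-0.    -1.    -0.002  0.243]
 [ 0.     0.     0.     1.   ]]
```

View pics/w9.png

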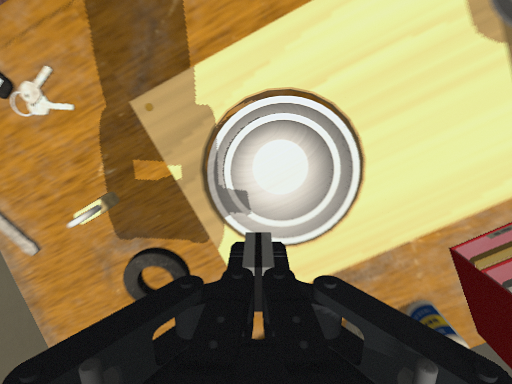

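Emit:
{"fn": "play_rows", "kwargs": {
  "increments": [
    [[297,0,217],[0,-27,0],0],
    [[297,0,217],[0,-27,0],0],
    [[297,0,217],[0,-27,0],0],
    [[297,0,217],[0,-27,0],0],
    [[297,0,217],[0,-27,0],0]
  ]
}}

```text
time_s: 8.65
eef_pos: [0.4843, 0.0809, 0.2402]
ee_rot: [0.499, 0.501, -0.501, -0.499]
force: [1.0, -0.3, -0.1]
opening: 0.0001
```

```bash
python3 - <<'E'
from h import *
T=pose(); print(T.round(3)); 
c=optics.camera("top"); save(c,"t9",(180,120,340,250),4.5); save(c,"t9z",(270,165,340,230),9)
E
```

```text
[[-0.003  0.    -1.     0.484]
 [ 1.     0.    -0.003  0.081]
 [ 0.    -1.    -0.     0.24 ]
 [ 0.     0.     0.     1.   ]]
```

View pics/t9.png

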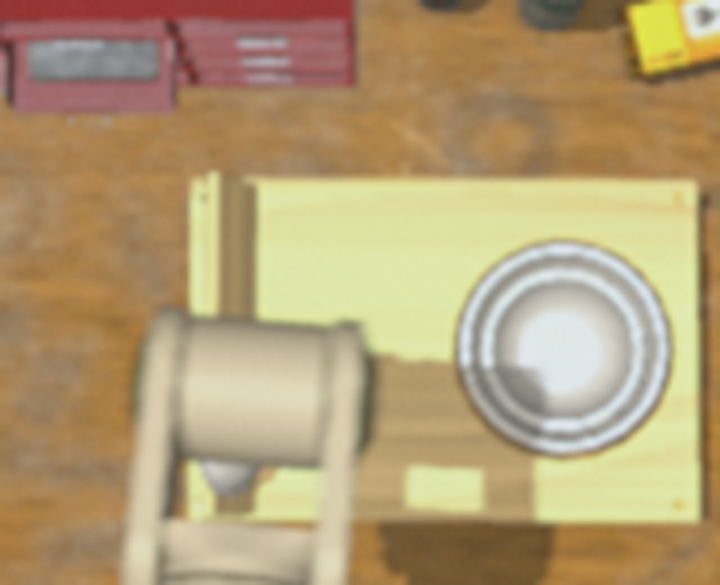

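View pics/t9z.png

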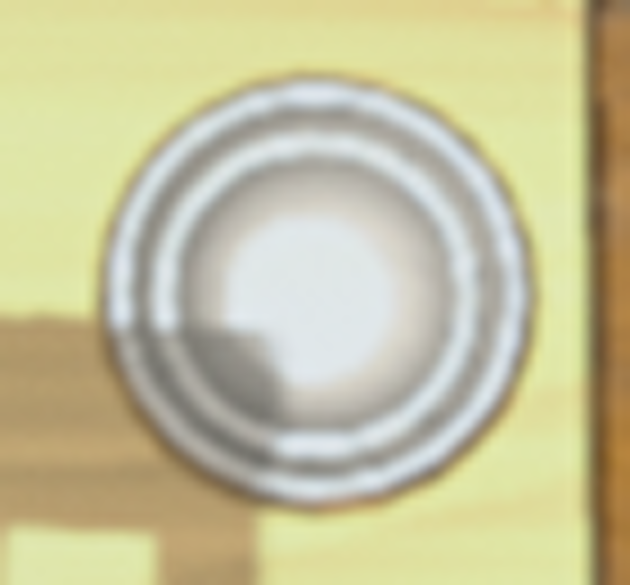

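Emit:
{"fn": "play_rows", "kwargs": {
  "increments": [
    [[50,0,8],[0,0,0],0],
    [[100,0,16],[0,0,0],0],
    [[107,0,17],[0,0,0],0],
    [[107,45,17],[0,0,0],0],
    [[107,85,17],[0,0,0],0]
  ]
}}

```text
time_s: 9.2
eef_pos: [0.4678, 0.1859, 0.1542]
ee_rot: [0.5, 0.501, -0.5, -0.499]
force: [0.3, -0.3, -1.0]
opening: 0.0003
```

```bash
python3 - <<'E'
from h import *
T=pose(); print(T.round(3)); 
c=optics.camera("scene"); save(c,"s10",(180,110,330,230),5)
c=optics.camera("top"); save(c,"t10",(180,120,340,250),4.5)
E
```

```text
[[-0.003  0.002 -1.     0.468]
 [ 1.     0.    -0.003  0.186]
 [ 0.    -1.    -0.002  0.154]
 [ 0.     0.     0.     1.   ]]
```

View pics/s10.png

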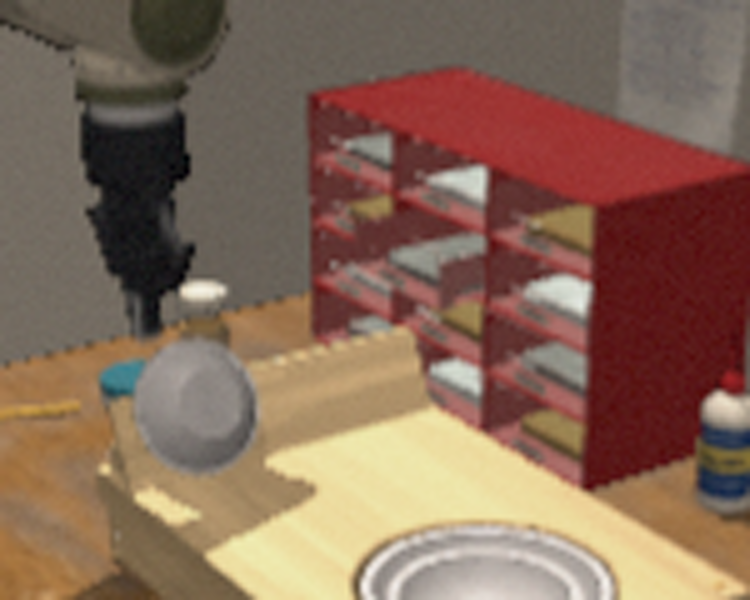

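View pics/t10.png

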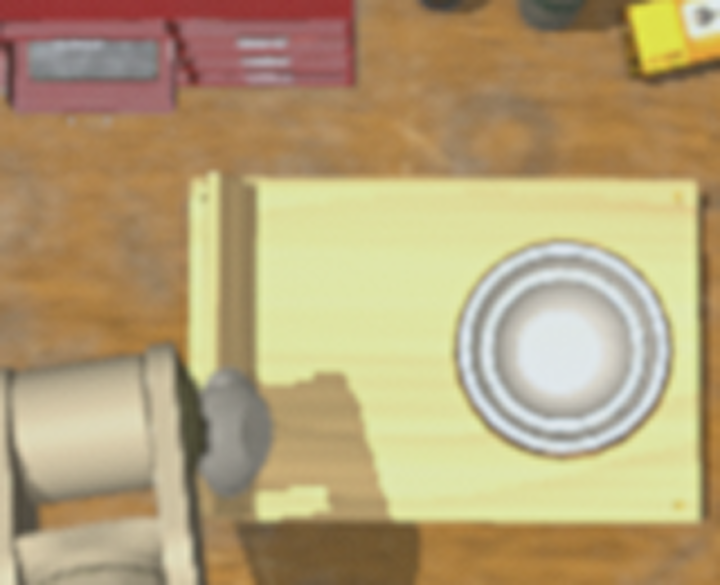

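Emit:
{"fn": "play_rows", "kwargs": {
  "increments": [
    [[-12,0,0],[0,0,0],0],
    [[-24,0,0],[0,0,0],0],
    [[-34,0,0],[0,0,0],0],
    [[-44,0,0],[0,0,0],0],
    [[-54,0,0],[0,0,0],0]
  ]
}}

```text
time_s: 9.8
eef_pos: [0.4683, 0.1301, 0.156]
ee_rot: [0.5, 0.501, -0.5, -0.499]
force: [0.7, -0.3, -0.4]
opening: 0.0002
```

Emit:
{"fn": "play_rows", "kwargs": {
  "increments": [
    [[-10,0,0],[0,0,0],0],
    [[-20,0,0],[0,0,0],0],
    [[-30,0,0],[0,0,0],0],
    [[-40,0,0],[0,0,0],0],
    [[-40,-20,0],[0,0,0],0]
  ]
}}

```text
time_s: 10.3
eef_pos: [0.467, 0.09, 0.1737]
ee_rot: [-0.499, -0.499, 0.501, 0.501]
force: [-0.1, -0.4, -0.0]
opening: 0.0001
```

```bash
python3 - <<'E'
from h import *
T=pose(); print(T.round(3)); 
c=optics.camera("scene"); save(c,"s11",(180,110,330,230),5)
c=optics.camera("top"); save(c,"t11",(180,120,340,250),4.5)
E
```

```text
[[-0.001 -0.005 -1.     0.467]
 [ 1.     0.    -0.001  0.09 ]
 [ 0.    -1.     0.005  0.174]
 [ 0.     0.     0.     1.   ]]
```

View pics/s11.png

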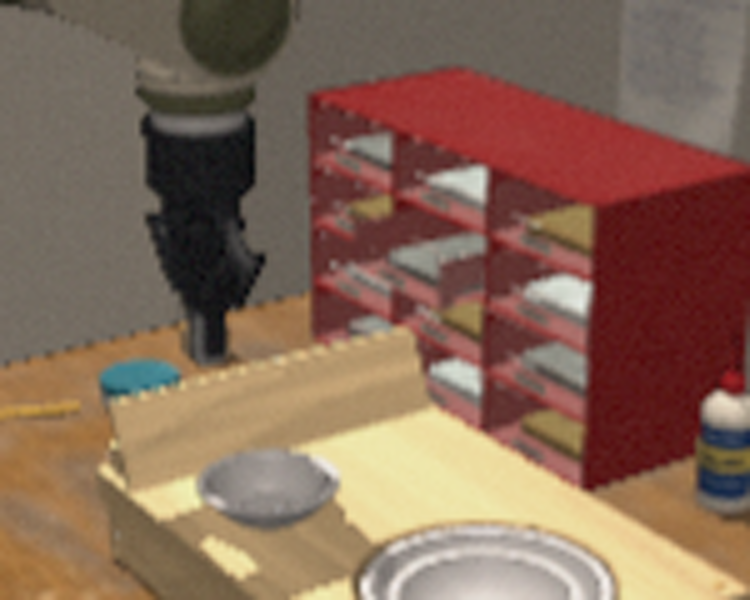

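View pics/t11.png

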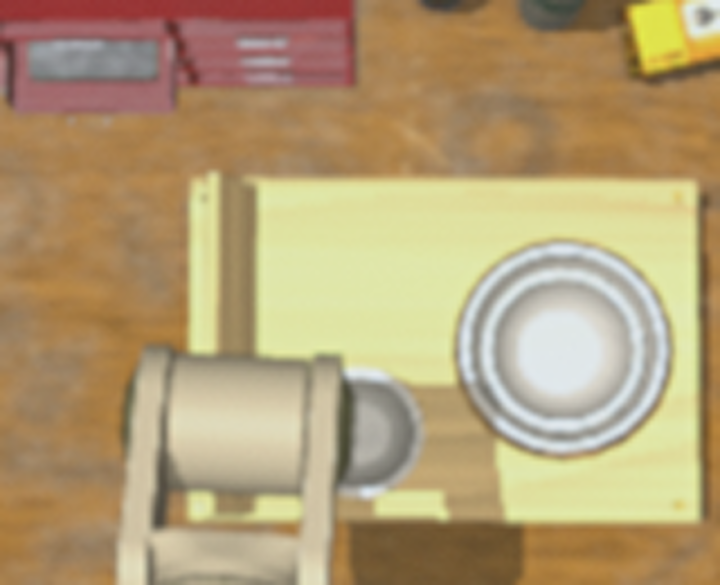

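```bash
python3 - <<'E'
from h import *
c=optics.camera("top")
f=lambda L:[(180+x/4.5,120+y/4.5) for x,y in L]
print(onz(c,f([(359,432.5),(359,368),(359,497),(423,432.5)]),.096).round(4))
g=lambda L:[(270+x/9,165+y/9) for x,y in L]
print(onz(c,g([(312,295)]),.06),onz(c,g([(318,291)]),.067))
E
```

```text
[[ 0.4693  0.0177  0.096 ]
 [ 0.5193  0.0175  0.096 ]
 [ 0.4196  0.0179  0.096 ]
 [ 0.4691 -0.0319  0.096 ]]
[[ 0.53496972 -0.14295299  0.06      ]] [[ 0.53609224 -0.14463269  0.067     ]]
```

Emit:
{"fn": "play_rows", "kwargs": {
  "increments": [
    [[-40,0,-2],[0,-8,0],0],
    [[-78,0,-5],[0,-16,0],0],
    [[-79,20,-5],[0,-22,0],0],
    [[-79,60,-5],[0,-22,0],0],
    [[-79,79,-5],[0,-22,0],0]
  ]
}}

```text
time_s: 10.95
eef_pos: [0.4716, 0.0122, 0.0932]
ee_rot: [-0.394, -0.586, 0.587, 0.396]
force: [0.2, 0.4, 0.3]
opening: -0.0003
```

```bash
python3 - <<'E'
from h import *
print(pose().round(4)); c=optics.camera("wrist"); save(c,"w12")
E
```

```text
[[-3.761e-01 -4.000e-03 -9.266e-01  4.716e-01]
 [ 9.266e-01  9.000e-04 -3.761e-01  1.220e-02]
 [ 2.300e-03 -1.000e+00  3.300e-03  9.320e-02]
 [ 0.000e+00  0.000e+00  0.000e+00  1.000e+00]]
```

View pics/w12.png

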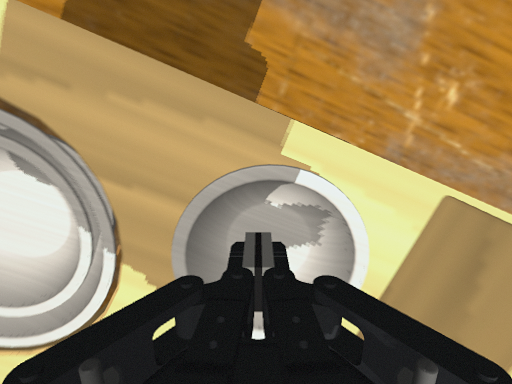

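Emit:
{"fn": "play_rows", "kwargs": {
  "increments": [
    [[-7,0,0],[0,0,0],0],
    [[-14,0,0],[0,0,0],0],
    [[-21,0,0],[0,0,0],0],
    [[-28,0,0],[0,0,0],0],
    [[-35,0,0],[0,0,0],0]
  ]
}}

```text
time_s: 11.5
eef_pos: [0.4869, -0.0209, 0.0968]
ee_rot: [0.395, 0.587, -0.586, -0.395]
force: [0.3, 0.6, 1.0]
opening: -0.0002
```

Emit:
{"fn": "play_rows", "kwargs": {
  "increments": [
    [[-8,0,0],[0,0,0],0],
    [[-16,0,0],[0,0,0],0],
    [[-24,0,0],[0,0,0],0],
    [[-32,0,0],[0,0,0],0],
    [[-40,0,0],[0,0,0],0]
  ]
}}

```text
time_s: 12.0
eef_pos: [0.5017, -0.0579, 0.0963]
ee_rot: [-0.395, -0.587, 0.587, 0.395]
force: [-0.0, 0.2, 0.3]
opening: 0.0001
```

```bash
python3 - <<'E'
from h import *
print(pose()[:3,3].round(4)); c=optics.camera("wrist"); save(c,"w13")
c=optics.camera("scene"); save(c,"s13",(180,110,330,230),5)
E
```

```text
[ 0.5017 -0.0579  0.0963]
```

View pics/w13.png

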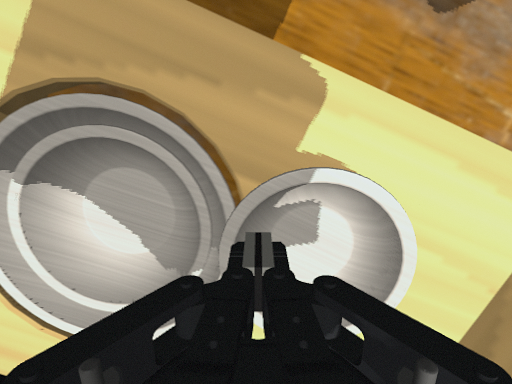

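View pics/s13.png

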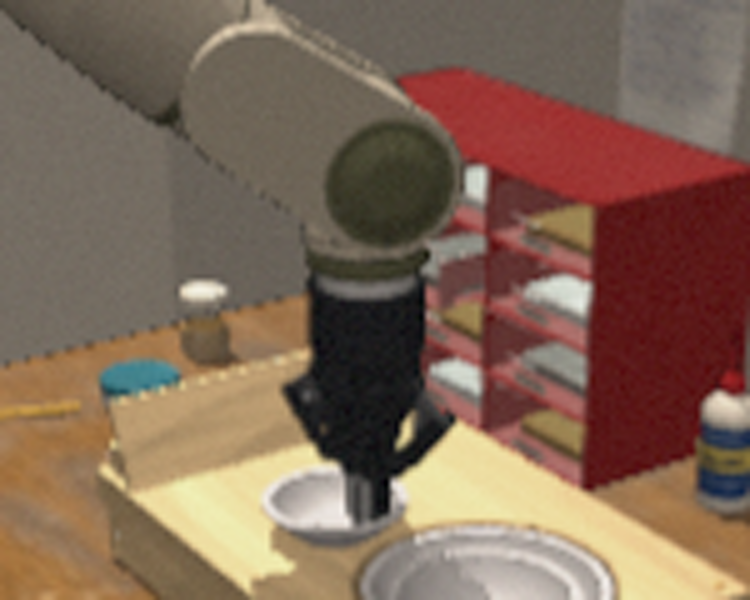

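Emit:
{"fn": "play_rows", "kwargs": {
  "increments": [
    [[-7,0,0],[0,0,0],0],
    [[-14,0,0],[0,0,0],0],
    [[-21,0,0],[0,0,0],0],
    [[-28,0,0],[0,0,0],0],
    [[-34,1,0],[0,0,0],0]
  ]
}}

```text
time_s: 12.6
eef_pos: [0.5146, -0.0894, 0.0954]
ee_rot: [-0.395, -0.587, 0.587, 0.395]
force: [0.8, 0.6, -0.1]
opening: -0.0002
```

```bash
python3 - <<'E'
from h import *
print(pose()[:3,3].round(4)); c=optics.camera("wrist"); save(c,"w14")
c=optics.camera("scene"); save(c,"s14",(180,110,330,230),5)
E
```

```text
[ 0.5146 -0.0894  0.0954]
```

View pics/w14.png

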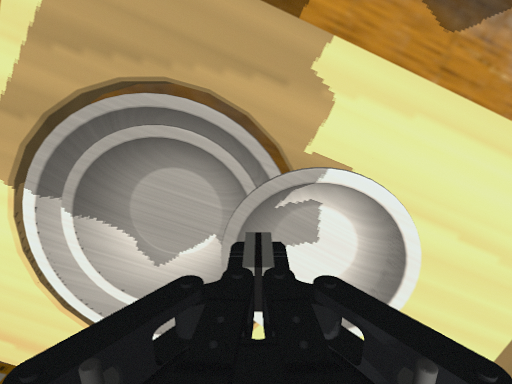

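View pics/s14.png

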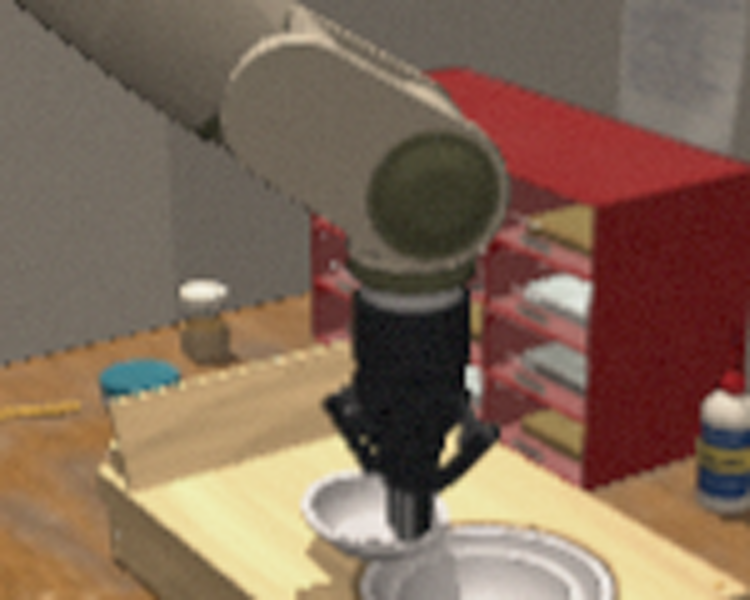

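Emit:
{"fn": "play_rows", "kwargs": {
  "increments": [
    [[-6,1,0],[0,0,0],0],
    [[-12,3,0],[0,0,0],0],
    [[-18,6,0],[0,0,0],0],
    [[-24,9,0],[0,0,0],0],
    [[-24,9,0],[0,0,0],0]
  ]
}}

```text
time_s: 13.2
eef_pos: [0.5233, -0.1117, 0.0858]
ee_rot: [-0.395, -0.586, 0.587, 0.395]
force: [-0.6, -0.1, -0.3]
opening: 0.0001
```

```bash
python3 - <<'E'
from h import *
print(pose()[:3,3].round(4)); c=optics.camera("wrist"); save(c,"w15")
c=optics.camera("scene"); save(c,"s15",(180,110,330,230),5)
E
```

```text
[ 0.5233 -0.1117  0.0858]
```

View pics/w15.png

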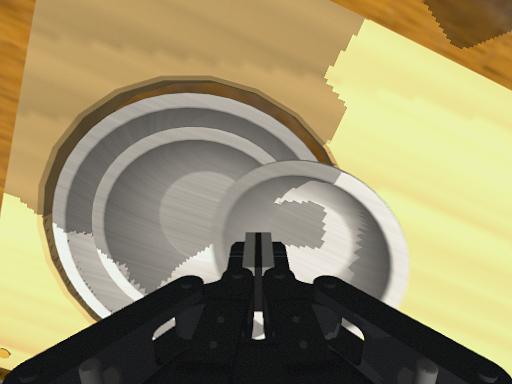

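View pics/s15.png

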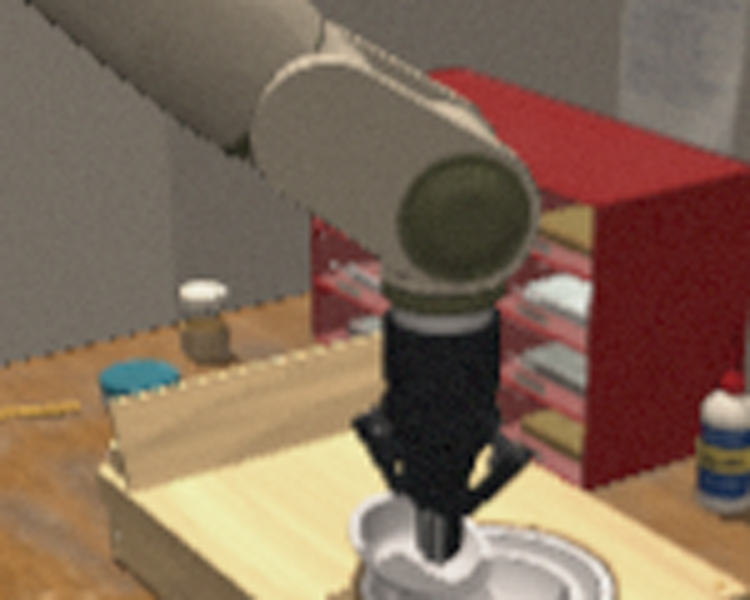

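Emit:
{"fn": "play_rows", "kwargs": {
  "increments": [
    [[-6,2,0],[0,0,0],0],
    [[-12,4,0],[0,0,0],0],
    [[-18,7,0],[0,0,0],0],
    [[-24,10,0],[0,0,0],0],
    [[-24,10,0],[0,0,0],0]
  ]
}}

```text
time_s: 13.8
eef_pos: [0.5324, -0.1339, 0.0758]
ee_rot: [-0.395, -0.586, 0.587, 0.395]
force: [-0.2, 0.0, -0.5]
opening: 0.0001
```

```bash
python3 - <<'E'
from h import *
print(pose()[:3,3].round(4)); c=optics.camera("wrist"); save(c,"w16")
c=optics.camera("scene"); save(c,"s16",(230,160,350,256),6)
E
```

```text
[ 0.5324 -0.1339  0.0758]
```

View pics/w16.png

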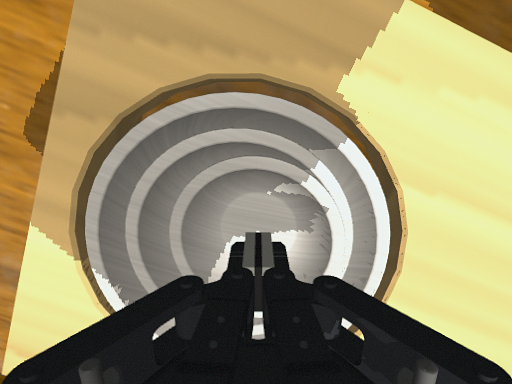

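View pics/s16.png

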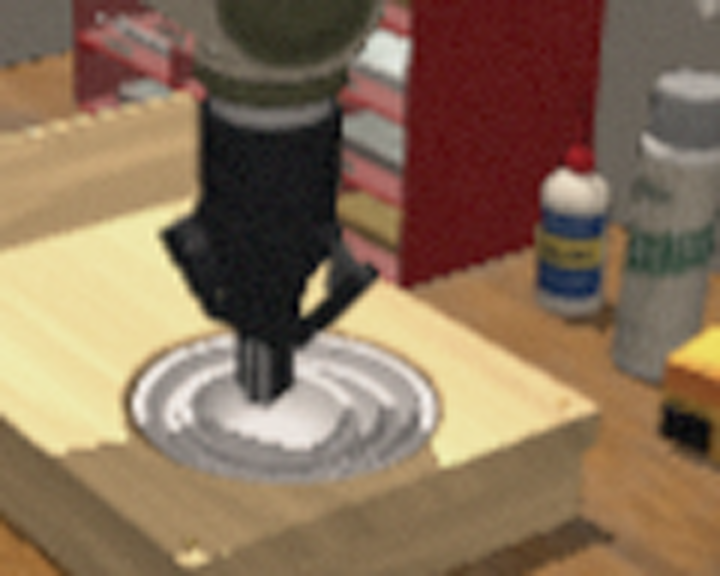

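Emit:
{"fn": "play_rows", "kwargs": {
  "increments": [
    [[-3,7,0],[0,0,0],0],
    [[-8,14,0],[0,0,0],0],
    [[-13,19,0],[0,0,0],0],
    [[-18,19,0],[0,0,0],0],
    [[-22,19,0],[0,0,0],0]
  ]
}}

```text
time_s: 14.4
eef_pos: [0.5408, -0.1542, 0.0572]
ee_rot: [-0.395, -0.587, 0.587, 0.395]
force: [1.1, -0.3, -0.1]
opening: -0.0001
```

Emit:
{"fn": "play_rows", "kwargs": {
  "increments": [
    [[-4,0,0],[0,0,0],0],
    [[-7,0,0],[0,0,0],0],
    [[-10,0,0],[0,0,0],0],
    [[-12,0,0],[0,0,0],0],
    [[-12,0,0],[0,0,0],0]
  ]
}}

```text
time_s: 14.9
eef_pos: [0.5452, -0.1649, 0.0574]
ee_rot: [0.395, 0.587, -0.587, -0.395]
force: [0.1, -0.2, 0.5]
opening: 0.0001
```

```bash
python3 - <<'E'
from h import *
print(pose()[:3,3].round(4)); c=optics.camera("wrist"); save(c,"w17")
E
```

```text
[ 0.5452 -0.1649  0.0574]
```

View pics/w17.png

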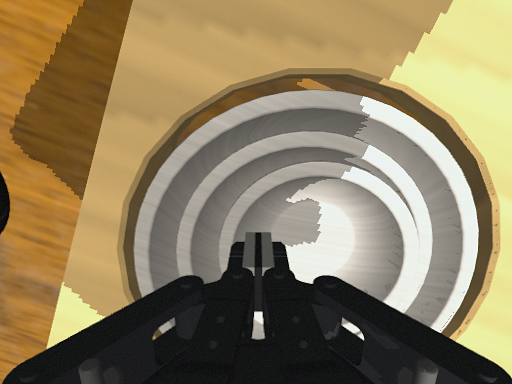

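Emit:
{"fn": "play_rows", "kwargs": {
  "increments": [
    [[-3,0,0],[0,0,0],0],
    [[-6,0,0],[0,0,0],0],
    [[-9,0,0],[0,0,0],0],
    [[-9,0,0],[0,0,0],0]
  ]
}}

```text
time_s: 15.35
eef_pos: [0.5487, -0.1735, 0.0573]
ee_rot: [-0.395, -0.587, 0.587, 0.395]
force: [-0.4, 0.9, -0.2]
opening: -0.0003
```

```bash
python3 - <<'E'
from h import *
print(pose()[:3,3].round(4)); c=optics.camera("wrist"); save(c,"w18")
E
```

```text
[ 0.5487 -0.1735  0.0573]
```

View pics/w18.png

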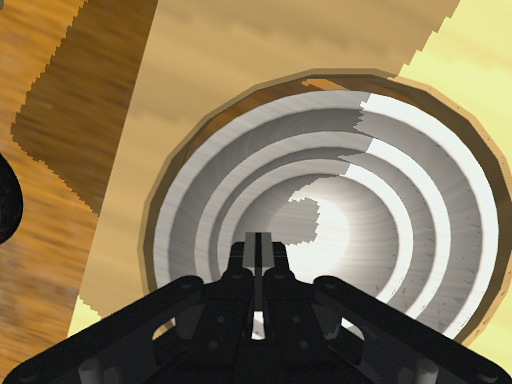

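Emit:
{"fn": "play_rows", "kwargs": {
  "increments": [
    [[15,0,0],[0,0,0],0],
    [[25,-10,0],[0,0,0],0],
    [[30,-50,0],[0,0,0],0],
    [[30,-90,0],[0,0,0],0],
    [[30,-90,0],[0,0,0],0]
  ]
}}

```text
time_s: 15.9
eef_pos: [0.5394, -0.1459, 0.1534]
ee_rot: [0.398, 0.587, -0.586, -0.391]
force: [-0.3, -0.3, -0.6]
opening: 0.0001
```

```bash
python3 - <<'E'
from h import *
T=pose();print(T.round(4)); c=optics.camera("wrist"); save(c,"w19",(130,40,400,260),2.9)
c=optics.camera("scene"); save(c,"s19",(230,160,350,256),6)
E
```

```text
[[-0.377   0.0092 -0.9262  0.5394]
 [ 0.9262 -0.0047 -0.3771 -0.1459]
 [-0.0079 -0.9999 -0.0068  0.1534]
 [ 0.      0.      0.      1.    ]]
```

View pics/w19.png

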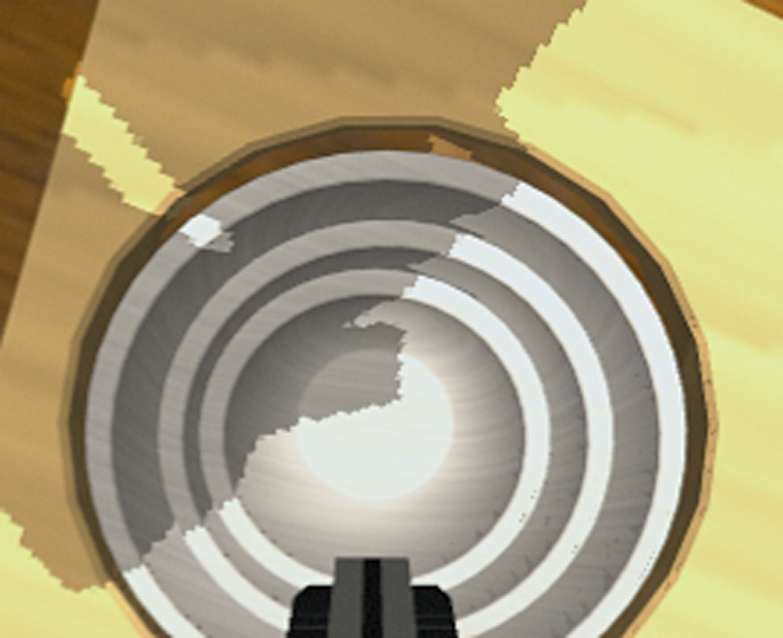

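View pics/s19.png

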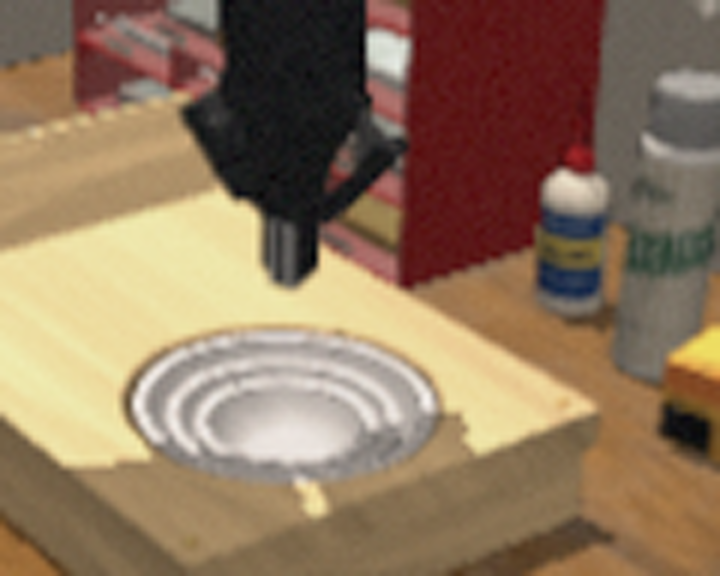

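```bash
python3 - <<'E'
from h import *
T=pose(); c=optics.camera("wrist")
f=lambda L:[(130+x/2.9,40+y/2.9) for x,y in L]
for n,z,L in (("small",.057,[(199,430),(550,430)]),("med",.060,[(157,430),(613,430)]),("large",.067,[(84,430),(687,430)])):
    P=onz(c,f(L),z,T); print(n,P.round(4).tolist(),np.linalg.norm(P[0]-P[1]).round(4),P.mean(0).round(4))
print("inner crown",onz(c,f([(375,425)]),.035,T).round(4))
# 3-pt circle fits from points on rims
for n,z,L in (("small",.057,[(199,430),(550,430),(375,268)]),("med",.060,[(157,430),(613,430),(385,219)]),("large",.067,[(84,430),(687,430),(385,150)])):
    P=onz(c,f(L),z,T)[:,:2]; A=2*(P[1:]-P[0]); b=(P[1:]**2).sum(1)-(P[0]**2).sum(); x=np.linalg.solve(A,b); print(n,x.round(4),np.linalg.norm(P[0]-x).round(4))
E
```

```text
small [[0.5465, -0.1925, 0.057], [0.5102, -0.1035, 0.057]] 0.0962 [ 0.5283 -0.148   0.057 ]
med [[0.5497, -0.2028, 0.06], [0.5031, -0.0887, 0.06]] 0.1233 [ 0.5264 -0.1458  0.06  ]
large [[0.5544, -0.2196, 0.067], [0.4947, -0.0735, 0.067]] 0.1579 [ 0.5245 -0.1465  0.067 ]
inner crown [[ 0.5328 -0.146   0.035 ]]
small [ 0.5326 -0.1463] 0.0483
med [ 0.5327 -0.1432] 0.062
large [ 0.534  -0.1426] 0.0796
```

Emit:
{"fn": "play_rows", "kwargs": {
  "increments": [
    [[3,40,4],[0,0,0],0],
    [[3,75,4],[0,0,0],0],
    [[3,95,4],[0,0,0],0],
    [[3,100,4],[0,0,0],0],
    [[3,103,4],[0,0,0],0]
  ]
}}

```text
time_s: 16.55
eef_pos: [0.532, -0.1438, 0.0441]
ee_rot: [-0.394, -0.586, 0.587, 0.396]
force: [-2.3, 1.1, 7.4]
opening: -0.0003
```

Emit:
{"fn": "play_rows", "kwargs": {
  "increments": [
    [[0,1,0],[0,0,0],0],
    [[0,2,0],[0,0,0],0],
    [[0,3,0],[0,0,0],0],
    [[0,4,0],[0,0,0],0],
    [[0,4,0],[0,0,0],0]
  ]
}}

```text
time_s: 17.05
eef_pos: [0.5325, -0.144, 0.0412]
ee_rot: [-0.395, -0.587, 0.587, 0.395]
force: [-1.8, 0.7, 5.8]
opening: 0.0001
```

Emit:
{"fn": "play_rows", "kwargs": {
  "increments": [
    [[0,1,0],[0,0,0],0],
    [[0,2,0],[0,0,0],0],
    [[0,3,0],[0,0,0],0],
    [[0,4,0],[0,0,0],0],
    [[0,5,0],[0,0,0],0]
  ]
}}

```text
time_s: 17.55
eef_pos: [0.5325, -0.144, 0.0364]
ee_rot: [0.395, 0.587, -0.587, -0.395]
force: [-2.7, 1.0, 9.0]
opening: -0.0002
```

Emit:
{"fn": "play_rows", "kwargs": {
  "increments": [
    [[0,1,0],[0,0,0],0],
    [[0,2,0],[0,0,0],0],
    [[0,3,0],[0,0,0],0],
    [[0,3,0],[0,0,0],0]
  ]
}}

```text
time_s: 17.95
eef_pos: [0.5325, -0.144, 0.0332]
ee_rot: [0.395, 0.587, -0.587, -0.395]
force: [-2.4, 0.9, 5.8]
opening: -0.0006
```

Emit:
{"fn": "play_rows", "kwargs": {
  "increments": [
    [[0,1,0],[0,0,0],0],
    [[0,2,0],[0,0,0],0],
    [[0,2,0],[0,0,0],0]
  ]
}}

```text
time_s: 18.25
eef_pos: [0.5325, -0.144, 0.0312]
ee_rot: [0.395, 0.587, -0.587, -0.395]
force: [-1.4, 1.2, 5.4]
opening: -0.0001
```

Emit:
{"fn": "play_rows", "kwargs": {
  "increments": [
    [[0,1,0],[0,0,0],0],
    [[0,1,0],[0,0,0],0]
  ]
}}

```text
time_s: 18.45
eef_pos: [0.5326, -0.144, 0.0303]
ee_rot: [0.395, 0.587, -0.587, -0.395]
force: [-2.3, 1.2, 5.6]
opening: 0.0005
```

Emit:
{"fn": "play_rows", "kwargs": {
  "increments": [
    [[0,1,0],[0,0,0],0],
    [[0,1,0],[0,0,0],0]
  ]
}}

```text
time_s: 18.65
eef_pos: [0.5327, -0.1441, 0.0299]
ee_rot: [0.395, 0.587, -0.587, -0.395]
force: [-4.2, 2.2, 12.8]
opening: 0.0004
```

Emit:
{"fn": "play_rows", "kwargs": {
  "increments": [
    [[0,1,0],[0,0,0],0],
    [[0,1,0],[0,0,0],0],
    [[0,1,0],[0,0,0],0]
  ]
}}

```text
time_s: 18.95
eef_pos: [0.533, -0.1442, 0.0299]
ee_rot: [0.395, 0.587, -0.587, -0.394]
force: [-6.8, 1.9, 22.7]
opening: 0.0
```

Emit:
{"fn": "play_rows", "kwargs": {
  "increments": [
    [[0,-2,0],[0,0,0],0],
    [[0,-4,0],[0,0,0],0],
    [[0,-15,0],[0,0,0],0],
    [[0,-60,0],[0,0,0],0],
    [[0,-110,0],[0,0,0],0]
  ]
}}

```text
time_s: 19.45
eef_pos: [0.5316, -0.1436, 0.1382]
ee_rot: [-0.394, -0.586, 0.587, 0.396]
force: [0.2, 0.1, 0.8]
opening: 0.0
```

```bash
python3 - <<'E'
from h import *
T=pose();print(T.round(4)); c=optics.camera("wrist"); save(c,"w20",(130,40,400,260),2.9)
c=optics.camera("scene"); save(c,"s20",(230,160,350,256),6)
E
```

```text
[[-0.3763 -0.0027 -0.9265  0.5316]
 [ 0.9265  0.0015 -0.3763 -0.1436]
 [ 0.0024 -1.      0.002   0.1382]
 [ 0.      0.      0.      1.    ]]
```

View pics/w20.png

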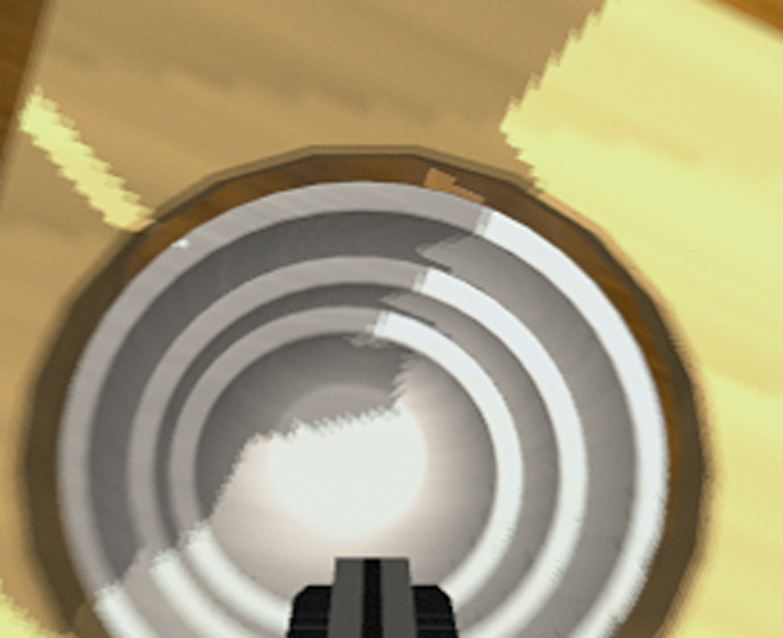

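View pics/s20.png

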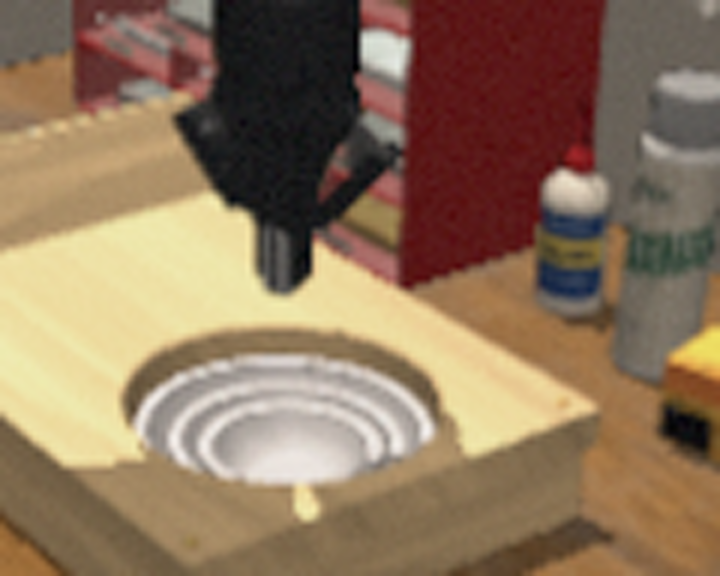

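```bash
python3 - <<'E'
from h import *
c=optics.camera("scene")
a=np.linspace(0,2*np.pi,73)
for z in (.049,.051,.054,.067):
    P=np.c_[.535+.082*np.cos(a),-.145+.082*np.sin(a),0*a+z]; q=(proj(c,P)-[230,160])*6
    print(z,"left",q[:,0].min().round(1),"right",q[:,0].max().round(1),"top",q[:,1].min().round(1))
E
```

```text
0.049 left 130.5 right 432.4 top 361.4
0.051 left 130.5 right 432.6 top 358.4
0.054 left 130.4 right 432.8 top 353.8
0.067 left 130.3 right 433.9 top 333.8
```

```bash
python3 - <<'E'
from h import *
print(status.sense()["force"]); print(job.sign_off())
E
```

```text
[ 0.43705785  0.31497334 -0.92128076]
the job is handed in; nothing more can be done
None
```

I tipped the medium cover over, slid it into the large one and pulled it level. I then did the same with the small cover inside the medium. With all three nested, I pressed the nest down at its centre with the closed fingers, let go, and handed the job in at about 19.6 s.

**Nesting:** The wrist view before pressing showed all three rims level. Their fitted centres agreed to within about 4 mm, but the fitted radii came out 2–4% small (48, 62 and 80 mm against 50, 64 and 82 mm). I put that down to camera calibration. The pictures after pressing still show the covers nested.

**Plate:** The fingers travelled about 16 mm from contact, pressing with 5–9 N. The force then rose to 23 N with no further movement, which marks the bottom stop. In the scene camera, the large rim's back edge dropped about 25 picture pixels, where 16 mm of travel should give 24.6.

**At hand-in:** The gripper was clear at about 0.14 m height with no contact force beyond the sensor's noise. I never moved near the tin, padlock or tape, but took no final picture of them. No check failed.

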